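# Start the dust extraction

### The arm

A 6-joint arm with a two-finger parallel gripper is mounted at the origin on the work surface. World frame = base frame: x ahead of the robot, y to its left, z up, the work surface at z = 0. Lengths are in m, angles in rad, forces in N, time in s.
With the tool pointing down it reaches from about 0.275 to 0.875 m from the base axis. Payload 12.5 kg.
Tool frame: the origin (TCP) lies on the centre line of the jaws, within the pads' length; the fingertips stand 19 mm ahead of it and the grasp point (between the pads) is the TCP; y points along the fingers, x is the direction in which the jaws open and shut, and the axes are right-handed (so a half turn about y gives the same grasp; the last joint's range is limited). The gripper opens to 85 mm and grips with 20 to 120 N. Pads are 22 mm wide; open, the fingers measure 114 mm over their backs; the gripper's body (76 mm by 85 mm) begins 54 mm behind the grasp point. The pads swing forward as they close: fully open they stand 13 mm farther back than shut.
Start: joints at [1.252, 0.351, 1.652, -0, 1.139, -0.085], TCP at [0.127, 0.535, 0.25] pointing down, gripper open.
Joint ranges: [-2.75, 2.75], [-0.79, 2.1], [0.01, 2.65], [-1.57, 4.71], [0.07, 3.14], [-2.87, 2.87]. Speed limits (rad/s): [2.22, 2.22, 2.79, 3.14, 3.14, 3.14].

### API

Orientations are given as [roll, pitch, yaw] about the fixed x, y, z axes, in that order (R = Rz(yaw) Ry(pitch) Rx(roll)).
In Python, from plant import * gives the robot as it stands. The module is installed in compiled form; this text tells all that it offers.
- The arm moves only by the tool carry_out, never from a script. Its argument "moves" is a list of rows, each an object of numbers: "dx", "dy", "dz": the shift along the tool's x, y, z in cm; "turn": the turn about the tool's y in rad. In form: [{"dx": .., "dy": .., "dz": .., "turn": ..}, ...]. A call has 1 to 20 rows; each row is the pose to reach, as a shift and turn from the pose measured when the call began, along the tool's axes at that moment; what a row does not reach only later rows make up. A row lasts 1/8 s, in which the tool goes at most 62.5 mm and 10.7 degrees, less where a joint would pass 70% of its speed; a pose out of reach is approached as far as the arm can. A call with a gripper value outside its range is refused whole. "grip" is the opening, from 0 (shut) to 1 (fully open), set as the call begins (left out, the last holds). The fingers move at their own pace and stop on an object; "newtons" is the grip in N (left out, the last holds). Time passes only in rows, so rows that repeat a pose let the fingers close. It gives the time, the measured TCP pose, the force and the opening at its end, in the units of the state.
- observe(): the state, without advancing time (a new reading comes with each control period).
- grab_frame(name): name is "side" or "top" or "wrist"; returns (picture, depth): 384x512x3 uint8, blue, green, red; 384x512 float32, m along the optical axis (not along the pixel's ray), 0 where there is no reading.
- camera_params(name): a dict with "vfov" (degrees; the focal length in pixels is half the picture's height over the tangent of half this angle, whatever the lens; pixels are square), "cx", "cy" (the principal point, pixels), "k1" (the pictures are not rectified: a ray, as slopes to the right and down, at radius r is drawn at 1 + k1 r^2 times it, then the intrinsics apply), "eye" and "orientation" of the camera in the world. Camera axes: x right, y down, z forward; pixel columns grow to the right and rows downward; lengths in m; the calibration is good to about 2 mm. A picture is of the moment at which its call begins: read the wrist's pose just before it. camera_params takes no time and is no camera call; for the wrist camera it gives the pose at the moment of the call.
- job_done(): hands the job in, once; it reports no verdict.
Trained networks look in the newest picture that a camera, given by its name, has taken for a name from the list of things; names that differ only in an ending like _2 or _b are one class to them, and where a whole thing is asked for, a point or a joint stands for the part that bears it (a point fixed in the world has none). Each returns a list of dicts, best first, with "confidence" (0 to 1); they miss things now and then, are a little off and sometimes report something else, mostly with a low value. They report only what shows in the picture. A call takes as long as a camera call. They do not tell look-alikes from the thing itself.
- recognise(camera, target): "bbox" ([left, top, right, bottom] in pixels, round what is visible of it).
- outline_of(camera, target): "region" (384x512 bool, what is visible of it) and "bbox" ([left, top, right, bottom] in pixels, round what is visible of it).
The state is a dict: "time_s": time; "q": joint angles; "joint_vel": joint speeds; "tau": joint torques, N m; "ee_pos": TCP position; "eef_rot": TCP orientation; "ft_force": force on the tool from outside, world axes, zero at the start; "ft_torque": the same for the moment, N m; "finger_gap": finger opening in m.
Only numpy, scipy, OpenCV 4.12 (cv2) and the standard library are available. Lean on these libraries where they do the work, as an engineer would, in place of code of your own. Each camera call takes 0.05 s, during which the arm holds its last target.

### The job

Start the dust extraction before sanding: with the fingertips, first switch the power box on by pushing the raised half of its rocker fully down; then, on the remote control, press the square key fully down so that it stays down; then press the large round button fully down, keep it down for about two seconds and let it come back up. Do not press the small round stop button on the remote. Nothing is to be picked up, and the remote and everything else loose on the bench must stay where it is.

Things in the scene. Friction and masses are not known exactly. Their poses are not given: they have to be found in the camera images.
- power_box: grey power box bolted to the bench, 110 (x) x 200 (y) x 50 mm high, origin at the centre of its underside; two round sockets at its -y end and one black rocker, 72 mm long (x) and 36 mm wide, at y = +55 mm in the box's frame, pivoting about the box's y axis at x = 0, 51.5 mm above the bench. The rocker is a shallow V; its +x half is the raised one when off
- rocker_pad (a point): point on the top face of the rocker's raised (+x) half, 25 mm from the pivot and midway across; push here, downwards. It is about 68 mm above the bench when off and about 60 mm when on. This half slopes 0.36 rad when off and lies level when on
- rocker (a joint): rocker angle, rad: about 0 off (+x half raised), 0.36 fully on (+x half down, level, at its stop). Stiff by friction, about 3 N at rocker_pad; it stays where it is left
- remote: loose grey remote control lying on four rubber feet, 100 (x) x 200 (y) x 35 mm high, about 0.7 kg, origin at the centre of its underside; three black controls in a row along its y axis, centres 62 mm apart: large round button at y = -62 mm, square key at y = 0, small round button at y = +62 mm
- key_top (a point): centre of the top of the square key, 26 x 26 mm, 49 mm above the bench when up, 41 mm when down; moves with the key
- key (a joint): travel of the square key, m: about 0 up, 0.008 fully down. It moves against about 3 N of friction and has no return spring: it stays where it is pushed
- start_top (a point): centre of the top of the large round button, 36 mm diameter in a 52 mm ring, about 55 mm above the bench when up; moves with the button
- start (a joint): travel of the large round button, m: 0 up, 0.006 fully down. Sprung: starts to move at about 1.5 N, fully down at 5 N, comes back up when let go
- stop_top (a point): centre of the top of the small round stop button, 18 mm diameter in a 34 mm ring, about 55 mm above the bench; not to be pressed
- stop (a joint): travel of the small round stop button, m: 0 up, 0.006 fully down, sprung like the large one
- tape: roll of masking tape lying flat, 90 mm across, 25 mm high; stands close to the power box; origin at its underside. Leave it
- tub: open white filler tub, 76 mm across, 75 mm high; stands close to the power box; origin at its underside. Leave it
- sander: cork sanding block, 55 x 95 x 30 mm high; lies close to the remote; origin at its underside. Leave it
- brush: paint brush, 150 mm long, lying flat close to the remote; origin at its underside. Leave it
- spray: grey spray can, 62 mm across, 175 mm high, at one side of the bench; origin at its underside. Leave it
- glue: white glue bottle, 60 mm across, 160 mm high, at one side of the bench; origin at its underside. Leave it
Mind the look-alikes: they are no part of the job. What is shaped like the power_box but orange is not meant.

How it is judged:
On the way, in this order (a step that is already met when the one before it is completed fails the run):
1. the rocker of the power box is on (value of joint rocker above 0.3 rad), for 0.1 s.
2. the square key is down (value of joint key above 0.0062 m), for 0.1 s.
3. the large round button is kept down for a second or more (value of joint start above 0.0045 m), for 1 s.
4. the large round button is let up again (value of joint start below 0.001 m), for 0.1 s.
At the end, for the whole second after the job is handed in: The rocker is on (over 0.30 of 0.36 rad), the square key is down (over 6.2 of 8 mm), the large round button was kept down for at least 1 s after both and is up again (within 1 mm), the stop button is up, and the remote lies flat and at rest on the bench (value of joint rocker above 0.3 rad and value of joint key above 0.0062 m and value of joint each of start, stop below 0.001 m and angle between remote's own z axis and vertical below 0.06 rad and linear speed of remote below 0.01 m/s); the robot touches nothing.
It fails at once if the square key is pressed before the rocker is on (value of joint key above 0.004 m and value of joint rocker below 0.28 rad).
It fails at once if the large round button is pressed before the square key is down (value of joint start above 0.003 m and value of joint key below 0.005 m).
It fails at once if the small round stop button is pressed (value of joint stop above 0.002 m).
It fails at once if the remote is lifted or shifted by more than 25 mm (distance of remote from where it was at the start of the episode above 0.025 m or height (world z) of remote above 0.012 m or angle between remote's own z axis and vertical above 0.2 rad).
It fails at once if a bystander is lifted, or shifted by more than 30 mm (distance of any of tape, tub, sander, brush, spray, glue from where it was at the start of the episode above 0.03 m or height (world z) of any of tape, tub, sander, brush, spray, glue above 0.02 m).
It also fails if it takes over 56 s, if anything falls off the work surface, if the arm or the gripper's body presses on something with over 40 N, if the wrist force passes 120 N, or if a joint passes its speed limit or range.

## Working session

There is one attempt and no reset: what is moved stays moved. The work goes in short steps, Python scripts to look and compute and a tool call to move; the robot and the scene stay as the last step left them, time stands still between calls to the robot, and variables do not carry over. Pictures are saved under pics/ and viewed, and the job is handed in when it is done.

Besides the shell and the picture viewer there is one more tool, called as name([rows], argument=value, ...), one row to a line, values as JSON. carry_out: Moves the arm, as the interface text tells. Its arguments: {"type":"object","properties":{"moves":{"type":"array"},"grip":{"type":"number"},"newtons":{"type":"number"}},"required":["moves"]}

```bash
mkdir -p pics; ls
python3 - <<'E'
from plant import *
import cv2,numpy as np
s=observe();print({k:np.round(v,3) for k,v in s.items()})
for n in("top","side"):
    p,d=grab_frame(n);cv2.imwrite(f"pics/{n}0.png",p);np.save(f"{n}d.npy",d);np.save(f"{n}p.npy",p);print(n,camera_params(n))
    for t in("power_box","rocker_pad","remote","key_top","start_top","stop_top"):
        print(t,[(np.round(r["bbox"]),round(r["confidence"],2)) for r in recognise(n,t)])
E
```

```text
pics
{'time_s': np.float64(0.0), 'q': array([ 1.252,  0.351,  1.652,  0.   ,  1.139, -0.085]), 'joint_vel': array([ 0.002, -0.001,  0.002,  0.001,  0.   , -0.001]), 'tau': array([ 1.0000e-03, -5.0609e+01, -2.9141e+01,  0.0000e+00,  5.0000e-03,
       -0.0000e+00]), 'ee_pos': array([0.127, 0.535, 0.25 ]), 'eef_rot': array([-1.571e+00,  1.000e-03,  1.337e+00]), 'ft_force': array([-0.92 , -0.675,  0.596]), 'ft_torque': array([ 0.022,  0.07 , -0.024]), 'finger_gap': np.float64(0.085)}
top {'vfov': 47.45496837741317, 'cx': 250.97240369607005, 'cy': 193.29493185021994, 'k1': -0.004976844319982543, 'eye': array([ 0.32060771, -0.00418803,  1.44773872]), 'orientation': array([-3.02564453, -0.00741846, -1.55578047])}
power_box [(array([152., 145., 216., 186.]), 0.69), (array([266., 190., 313., 215.]), 0.65), (array([142., 247., 204., 284.]), 0.58)]
rocker_pad [(array([148., 252., 163., 276.]), 0.68)]
remote [(array([274., 152., 337., 202.]), 0.81)]
key_top []
start_top []
stop_top []
side {'vfov': 43.87030009977595, 'cx': 252.68385032478264, 'cy': 192.7109000281929, 'k1': -0.05121693754575993, 'eye': array([0.40787513, 1.27195115, 1.01013402]), 'orientation': array([-2.19205359,  0.01868241, -3.08243756])}
power_box [(array([192., 224., 248., 283.]), 0.84), (array([193., 270., 222., 331.]), 0.3)]
rocker_pad [(array([206., 251., 225., 262.]), 0.45)]
remote [(array([219., 163., 267., 198.]), 0.77)]
key_top []
start_top []
stop_top []
```

Run:
```python
import cv2,numpy as np
p=cv2.imread("pics/top0.png");c=p[100:330,110:400];cv2.imwrite("pics/topc.png",cv2.resize(c,None,fx=2.6,fy=2.6,interpolation=cv2.INTER_CUBIC))
```

```text
(no output)
```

View pics/top0.png

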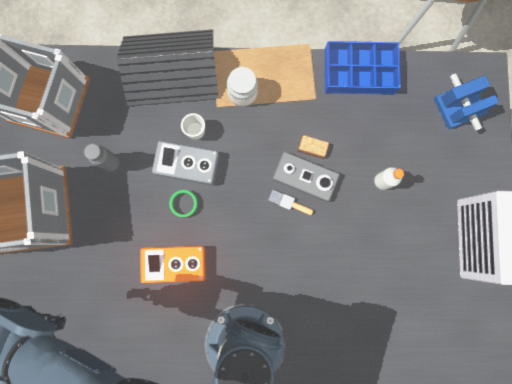

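View pics/side0.png

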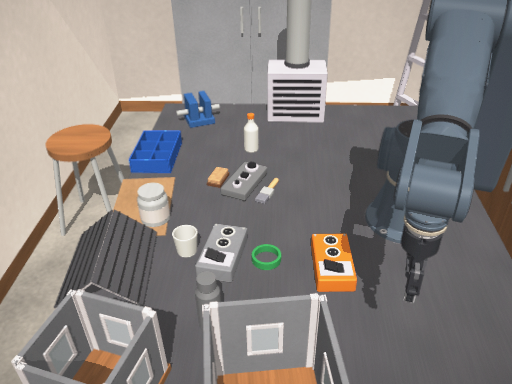

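```bash
sleep 1
```

```text
(no output)
```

View pics/topc.png

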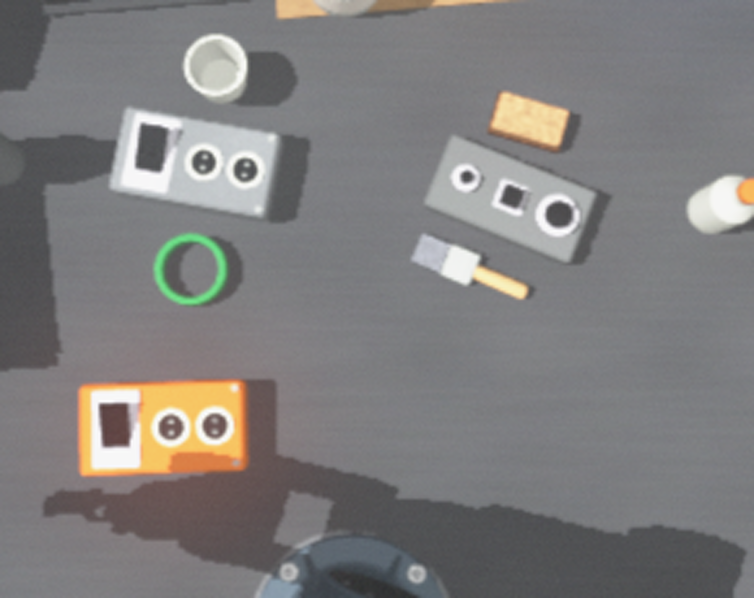

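The grey box at pixels (152–216, 145–186) is the power_box. The orange one at (140–204, 247–284) is the look-alike, so I'll leave it alone. The remote is at (274–337, 152–202), with the large button at (324,182), the key at (307,176) and the small stop button at (289,168). Next I'll turn these pixels into positions.

```bash
cat > h.py <<'E'
from plant import *
import cv2,numpy as np
from scipy.spatial.transform import Rotation as R
def f(c): return 192/np.tan(np.radians(c["vfov"]/2))
def K(c): return np.array([[f(c),0,c["cx"]],[0,f(c),c["cy"]],[0,0,1.]])
def rays(c,uv):
    u=cv2.undistortPoints(np.array(uv,float).reshape(-1,1,2),K(c),np.array([c["k1"],0,0,0,0.]))[:,0]
    return np.c_[u,np.ones(len(u))]@R.from_euler("xyz",c["orientation"]).as_matrix().T
def at_z(c,uv,z):
    r=rays(c,uv);return c["eye"]+r*((z-c["eye"][2])/r[:,2])[:,None]
def proj(c,P):
    M=R.from_euler("xyz",c["orientation"]).as_matrix();X=(np.atleast_2d(P)-c["eye"])@M
    s=X[:,:2]/X[:,2:];r2=(s**2).sum(1)[:,None];return s*(1+c["k1"]*r2)*f(c)+[c["cx"],c["cy"]]
def w2(p,yaw,l): 
    c,s=np.cos(yaw),np.sin(yaw);return np.array([p[0]+c*l[0]-s*l[1],p[1]+s*l[0]+c*l[1],l[2]])
E
python3 - <<'E'
from h import *
c=camera_params("top");d=np.load("topd.npy")
for n,uv,z in [("stop",(289.2,168.5),.055),("key",(306.9,175.8),.049),("start",(324.6,181.9),.055),("sock1",(188.8,161.9),.05),("sock2",(204.6,164.6),.05),("rock",(168,157),.058)]:
    P=at_z(c,[uv],z)[0]
    r=rays(c,[uv])[0]; u=int(round(uv[0]));v=int(round(uv[1])); print(n,P.round(4),"depthz",(c["eye"]+r*d[v,u])[2].round(4))
import cv2
for nm,t in (("box","power_box"),("remote","remote")):
    for r in outline_of("top",t): pass
grab_frame("top")
for t in("power_box","remote"):
    for r in outline_of("top",t):
        cn=max(cv2.findContours(r["region"].astype(np.uint8),0,2)[0],key=cv2.contourArea)
        b=cv2.boxPoints(cv2.minAreaRect(cn));W=at_z(c,b,.05 if t=="power_box" else .035)
        print(t,r["confidence"],b.round(1).tolist(),W[:,:2].round(3).tolist(),W.mean(0).round(4),[np.linalg.norm(W[i]-W[i-1]).round(3) for i in(0,1)])
E
```

```text
stop [ 0.5656 -0.1345  0.055 ] depthz 0.0512
key [ 0.5436 -0.1926  0.049 ] depthz 0.0476
start [ 0.5237 -0.2489  0.055 ] depthz 0.0577
sock1 [0.5829 0.1912 0.05  ] depthz 0.0466
sock2 [0.5749 0.1397 0.05  ] depthz 0.0467
rock [0.5964 0.2577 0.058 ] depthz 0.0595
power_box 0.92 [[150.89999389648438, 174.0], [157.3000030517578, 140.0], [218.10000610351562, 151.39999389648438], [211.6999969482422, 185.39999389648438]] [[0.541, 0.312], [0.654, 0.296], [0.619, 0.097], [0.507, 0.115]] [0.5803 0.2053 0.05  ] [np.float64(0.2), np.float64(0.114)]
power_box 0.66 [[140.10000610351562, 246.8000030517578], [203.60000610351562, 245.0], [204.5, 280.70001220703125], [141.10000610351562, 282.3999938964844]] [[0.307, 0.337], [0.316, 0.136], [0.204, 0.13], [0.196, 0.329]] [0.2559 0.2329 0.05  ] [np.float64(0.111), np.float64(0.201)]
remote 0.77 [[271.29998779296875, 180.10000610351562], [282.29998779296875, 151.39999389648438], [338.79998779296875, 173.10000610351562], [327.79998779296875, 201.8000030517578]] [[0.53, -0.078], [0.626, -0.113], [0.556, -0.299], [0.461, -0.262]] [ 0.5433 -0.1882  0.035 ] [np.float64(0.197), np.float64(0.102)]
```

Sizes check out: box 0.200×0.114, remote 0.197×0.102. The y order of sockets, rocker and buttons also matches. Box yaw is about -0.17, which puts the pad near (0.614, 0.255). Remote yaw is about -0.35. Next I'll hover over the pad with the jaws shut.

carry_out([
  {"dx": -15.9, "dz": -53.9, "dy": 3, "turn": -0.06},
  {"dx": -15.9, "dz": -53.9, "dy": 3, "turn": -0.06},
  {"dx": -15.9, "dz": -53.9, "dy": 3, "turn": -0.06},
  {"dx": -15.9, "dz": -53.9, "dy": 3, "turn": -0.06},
  {"dx": -15.9, "dz": -53.9, "dy": 3, "turn": -0.06},
  {"dx": -15.9, "dz": -53.9, "dy": 3, "turn": -0.06},
  {"dx": -15.9, "dz": -53.9, "dy": 3, "turn": -0.06},
  {"dx": -15.9, "dz": -53.9, "dy": 3, "turn": -0.06},
  {"dx": -15.9, "dz": -53.9, "dy": 3, "turn": -0.06},
  {"dx": -15.9, "dz": -53.9, "dy": 3, "turn": -0.06},
  {"dx": -15.9, "dz": -53.9, "dy": 3, "turn": -0.06},
  {"dx": -15.9, "dz": -53.9, "dy": 3, "turn": -0.06},
  {"dx": -15.9, "dz": -53.9, "dy": 3, "turn": -0.06},
  {"dx": -15.9, "dz": -53.9, "dy": 3, "turn": -0.06},
], grip=0, newtons=40)

```text
time_s: 2.7
ee_pos: [0.6145, 0.256, 0.2206]
eef_rot: [-1.571, -0.0, 1.398]
ft_force: [-0.0, 0.1, -0.3]
finger_gap: -0.0001
```

Run:
```python
from h import *
s=observe();print({k:np.round(v,3) for k,v in s.items()})
c=camera_params("wrist");p,d=grab_frame("wrist");cv2.imwrite("pics/w1.png",p);np.save("w1d.npy",d)
print(c)
M=R.from_euler("xyz",s["eef_rot"]).as_matrix()
print("tip px",proj(c,s["ee_pos"]+M@[0,.019,0]))
for t in("rocker_pad","power_box"):print(t,[(np.round(r["bbox"]),round(r["confidence"],2)) for r in recognise("wrist",t)])
b=(0.5803,.2053);y=-.1725
for l in [(0,.055,.0515),(.025,.055,.068),(.055,.1,.05),(-.055,.1,.05)]:
    P=w2(b,y,l);print(l,P.round(4),proj(c,P).round(1))
```

```text
{'time_s': np.float64(2.7), 'q': array([ 0.325,  0.59 ,  1.353,  0.   ,  1.198, -1.073]), 'joint_vel': array([-0.006,  0.003, -0.002,  0.001, -0.001, -0.003]), 'tau': array([ 9.3000e-02, -6.4858e+01, -3.0080e+01,  3.0000e-03,  1.0000e-03,
        2.0000e-03]), 'ee_pos': array([0.615, 0.256, 0.221]), 'eef_rot': array([-1.571, -0.   ,  1.398]), 'ft_force': array([-0.002,  0.12 , -0.283]), 'ft_torque': array([ 0.003, -0.01 ,  0.07 ]), 'finger_gap': np.float64(-0.0)}
{'vfov': 69.97446596846984, 'cx': 260.62250559966776, 'cy': 191.1703007189985, 'k1': -0.05957281018706238, 'eye': array([0.54846706, 0.2677379 , 0.34418687]), 'orientation': array([ 2.87169752e+00, -1.68677753e-03,  1.39755446e+00])}
tip px [[259.877173   238.14612874]]
rocker_pad [(array([243., 136., 278., 196.]), 0.77)]
power_box [(array([117., 106., 300., 209.]), 0.72)]
(0, 0.055, 0.0515) [0.5897 0.2595 0.0515] [[259.2 156.1]]
(0.025, 0.055, 0.068) [0.6144 0.2552 0.068 ] [[259.2 182.5]]
(0.055, 0.1, 0.05) [0.6516 0.2944 0.05  ] [[299.2 204.5]]
(-0.055, 0.1, 0.05) [0.5433 0.3133 0.05  ] [[302.8 102.8]]
```

View pics/w1.png

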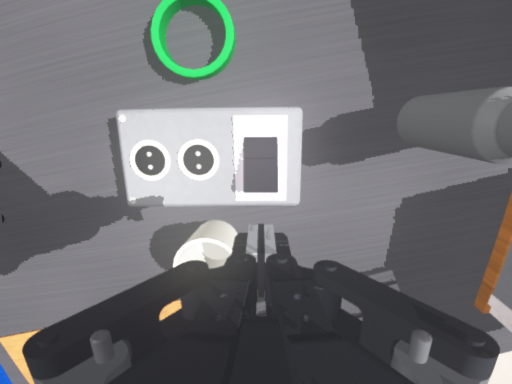

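The wrist view shows the rocker at (243–278, 136–196), with its pivot line near row 157 and the raised half below that. This agrees with my predicted pad at (259,182). I'll go down and check force and height as I go.

carry_out([
  {"dy": 6},
  {"dy": 11},
  {"dy": 12.5},
  {"dy": 13},
  {"dy": 13.4},
  {"dy": 13.7},
  {"dy": 13.9},
  {"dy": 13.9},
])

```text
validation failed for argument at $.mo...
```

carry_out([
  {"dx": 0, "dy": 6, "dz": 0, "turn": 0},
  {"dx": 0, "dy": 11, "dz": 0, "turn": 0},
  {"dx": 0, "dy": 12.5, "dz": 0, "turn": 0},
  {"dx": 0, "dy": 13, "dz": 0, "turn": 0},
  {"dx": 0, "dy": 13.4, "dz": 0, "turn": 0},
  {"dx": 0, "dy": 13.7, "dz": 0, "turn": 0},
  {"dx": 0, "dy": 13.9, "dz": 0, "turn": 0},
  {"dx": 0, "dy": 13.9, "dz": 0, "turn": 0},
])

```text
time_s: 3.85
ee_pos: [0.6151, 0.2558, 0.0818]
eef_rot: [-1.572, -0.001, 1.397]
ft_force: [1.3, -0.1, 3.5]
finger_gap: 0.0003
```

carry_out([
  {"dx": 0, "dy": 0.1, "dz": 0, "turn": 0},
  {"dx": 0, "dy": 0.2, "dz": 0, "turn": 0},
  {"dx": 0, "dy": 0.3, "dz": 0, "turn": 0},
  {"dx": 0, "dy": 0.3, "dz": 0, "turn": 0},
])

```text
time_s: 4.35
ee_pos: [0.615, 0.2558, 0.0787]
eef_rot: [-1.571, -0.0, 1.397]
ft_force: [1.3, -0.6, 2.9]
finger_gap: 0.0004
```

carry_out([
  {"dx": 0, "dy": 0.1, "dz": 0, "turn": 0},
  {"dx": 0, "dy": 0.2, "dz": 0, "turn": 0},
  {"dx": 0, "dy": 0.2, "dz": 0, "turn": 0},
])

```text
time_s: 4.72
ee_pos: [0.6152, 0.2558, 0.0784]
eef_rot: [-1.572, -0.001, 1.397]
ft_force: [-4.2, -1.9, 18.4]
finger_gap: 0.0004
```

The force jumped to 18 N at tip height 0.059, so the rocker is at its stop. I'll raise the tool, move over the remote, and check the rocker in the pictures.

carry_out([
  {"dx": 0, "dy": -6, "dz": 0, "turn": 0},
  {"dx": 0, "dy": -12, "dz": 0, "turn": 0},
  {"dx": -45.3, "dy": -13, "dz": -0.6, "turn": 0.177},
  {"dx": -45.3, "dy": -13, "dz": -0.6, "turn": 0.177},
  {"dx": -45.3, "dy": -13, "dz": -0.6, "turn": 0.177},
  {"dx": -45.3, "dy": -13, "dz": -0.6, "turn": 0.177},
  {"dx": -45.3, "dy": -13, "dz": -0.6, "turn": 0.177},
  {"dx": -45.3, "dy": -13, "dz": -0.6, "turn": 0.177},
  {"dx": -45.3, "dy": -13, "dz": -0.6, "turn": 0.177},
  {"dx": -45.3, "dy": -13, "dz": -0.6, "turn": 0.177},
  {"dx": -45.3, "dy": -13, "dz": -0.6, "turn": 0.177},
  {"dx": -45.3, "dy": -13, "dz": -0.6, "turn": 0.177},
  {"dx": -45.3, "dy": -13, "dz": -0.6, "turn": 0.177},
  {"dx": -45.3, "dy": -13, "dz": -0.6, "turn": 0.177},
])

```text
time_s: 6.48
ee_pos: [0.5429, -0.1906, 0.2081]
eef_rot: [-1.572, -0.001, 1.222]
ft_force: [0.2, 0.2, -0.3]
finger_gap: 0.0002
```

Run:
```python
from h import *
s=observe();print(s["time_s"],s["ee_pos"].round(4),s["eef_rot"].round(3),s["ft_force"].round(1))
c=camera_params("wrist");p,d=grab_frame("wrist");cv2.imwrite("pics/w2.png",p);np.save("w2d.npy",d)
for t in("remote","key_top","start_top","stop_top"):print(t,[(np.round(r["bbox"]),round(r["confidence"],2)) for r in recognise("wrist",t)])
k=(0.543,-.191);y=-.351
for l in [(0,0,.049),(0,-.062,.055),(0,.062,.055),(.05,.1,.035),(-.05,.1,.035),(.05,-.1,.035),(-.05,-.1,.035)]:
    P=w2(k,y,l);print(l,P.round(4),proj(c,P).round(1))
p,d=grab_frame("side");cv2.imwrite("pics/s2.png",cv2.resize(p[150:300,150:350],None,fx=3.5,fy=3.5,interpolation=cv2.INTER_CUBIC))
```

```text
6.475 [ 0.5429 -0.1906  0.2081] [-1.572e+00 -1.000e-03  1.222e+00] [ 0.2  0.2 -0.3]
remote [(array([171., 132., 352., 224.]), 0.62)]
key_top [(array([247., 167., 274., 195.]), 0.83)]
start_top [(array([186., 168., 218., 200.]), 0.88), (array([251., 170., 275., 196.]), 0.32)]
stop_top [(array([308., 181., 328., 197.]), 0.52), (array([205.,  66., 340., 109.]), 0.36)]
(0, 0, 0.049) [ 0.543 -0.191  0.049] [[259.5 181.3]]
(0, -0.062, 0.055) [ 0.5217 -0.2492  0.055 ] [[199.9 182.6]]
(0, 0.062, 0.055) [ 0.5643 -0.1328  0.055 ] [[319.  182.7]]
(0.05, 0.1, 0.035) [ 0.6243 -0.1143  0.035 ] [[345.3 220.4]]
(-0.05, 0.1, 0.035) [ 0.5304 -0.0799  0.035 ] [[352.9 133. ]]
(0.05, -0.1, 0.035) [ 0.5556 -0.3021  0.035 ] [[173.5 220.3]]
(-0.05, -0.1, 0.035) [ 0.4617 -0.2677  0.035 ] [[166.  132.7]]
```

View pics/w2.png

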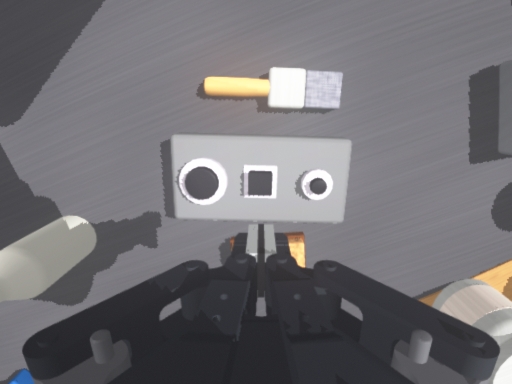

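View pics/s2.png

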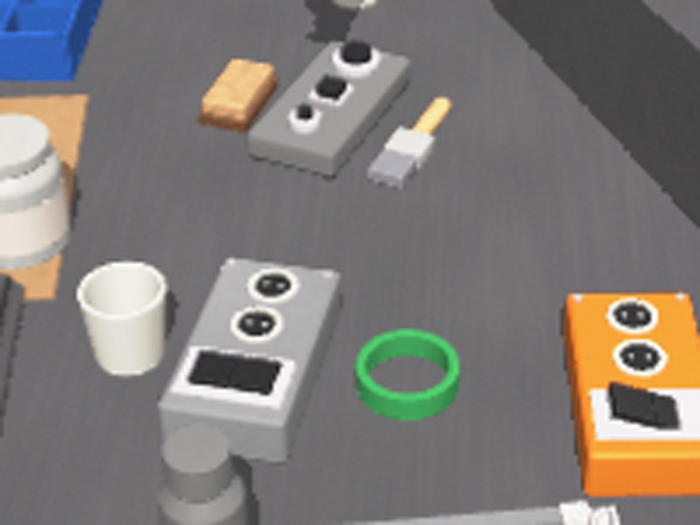

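The rocker on the grey box now lies flat, where the orange box's still shows its raised V. On the remote, the key is at (260,182), the large button at (202,183) and the stop button at (318,186). All are within 2 px of my predictions. I'm pressing the key.

carry_out([
  {"dx": 0.1, "dy": 6, "dz": 0, "turn": 0},
  {"dx": 0.1, "dy": 12, "dz": 0, "turn": 0},
  {"dx": 0.1, "dy": 13.6, "dz": 0, "turn": 0},
  {"dx": 0.1, "dy": 13.9, "dz": 0, "turn": 0},
  {"dx": 0.1, "dy": 14.2, "dz": 0, "turn": 0},
  {"dx": 0.1, "dy": 14.4, "dz": 0, "turn": 0},
  {"dx": 0.1, "dy": 14.5, "dz": 0, "turn": 0},
  {"dx": 0.1, "dy": 14.5, "dz": 0, "turn": 0},
])

```text
time_s: 7.78
ee_pos: [0.5438, -0.1906, 0.0638]
eef_rot: [-1.573, -0.001, 1.22]
ft_force: [2.4, -1.4, 3.0]
finger_gap: 0.0001
```

carry_out([
  {"dx": 0, "dy": 0.1, "dz": 0, "turn": 0},
  {"dx": 0, "dy": 0.2, "dz": 0, "turn": 0},
  {"dx": 0, "dy": 0.3, "dz": 0, "turn": 0},
  {"dx": 0, "dy": 0.4, "dz": 0, "turn": 0},
  {"dx": 0, "dy": 0.4, "dz": 0, "turn": 0},
])

```text
time_s: 8.4
ee_pos: [0.5438, -0.1906, 0.06]
eef_rot: [-1.573, -0.001, 1.22]
ft_force: [-1.4, -0.1, 6.9]
finger_gap: -0.0
```

carry_out([
  {"dx": 0, "dy": 0.1, "dz": 0, "turn": 0},
  {"dx": 0, "dy": 0.15, "dz": 0, "turn": 0},
  {"dx": 0, "dy": 0.15, "dz": 0, "turn": 0},
])

```text
time_s: 8.78
ee_pos: [0.5439, -0.1907, 0.0599]
eef_rot: [-1.573, -0.001, 1.221]
ft_force: [-6.0, 2.1, 21.6]
finger_gap: -0.0
```

The key is at its stop: 21.6 N at tip height 0.041. I'll lift and move over the large button.

carry_out([
  {"dx": 0, "dy": -5, "dz": 0, "turn": 0},
  {"dx": 0, "dy": -10, "dz": 0, "turn": 0},
  {"dx": -6.1, "dy": -10, "dz": 0, "turn": 0},
  {"dx": -6.1, "dy": -10, "dz": 0, "turn": 0},
  {"dx": -6.1, "dy": -10, "dz": 0, "turn": 0},
])

```text
time_s: 9.4
ee_pos: [0.5222, -0.2476, 0.1592]
eef_rot: [-1.572, -0.001, 1.22]
ft_force: [0.4, 0.3, -0.5]
finger_gap: -0.0001
```

Run:
```python
from h import *
s=observe();print(s["time_s"],s["ee_pos"].round(4),s["eef_rot"].round(3),s["ft_force"].round(1))
c=camera_params("wrist");p,d=grab_frame("wrist");cv2.imwrite("pics/w3.png",p)
for t,z in(("key_top",.041),("start_top",.055),("stop_top",.055)):
  for r in recognise("wrist",t)[:2]:
    b=np.array(r["bbox"]);m=[(b[0]+b[2])/2,(b[1]+b[3])/2];P=at_z(c,[m],z)[0];u,v=np.round(m).astype(int)
    zz=(c["eye"]+rays(c,[m])[0]*np.median(d[v-3:v+4,u-3:u+4]))[2]
    print(t,b.round(),round(r["confidence"],2),P.round(4),"depth z",zz.round(4))
```

```text
9.4 [ 0.5222 -0.2476  0.1592] [-1.572e+00 -1.000e-03  1.220e+00] [ 0.4  0.3 -0.5]
key_top [307. 180. 338. 206.] 0.9 [ 0.5436 -0.1942  0.041 ] depth z 0.041
key_top [  0. 233. 123. 370.] 0.38 [ 0.5642 -0.4915  0.041 ] depth z 0.1003
start_top [237. 178. 278. 218.] 0.61 [ 0.5233 -0.2502  0.055 ] depth z 0.0552
start_top [384. 189. 404. 208.] 0.49 [ 0.5654 -0.1371  0.055 ] depth z 0.0552
stop_top [384. 193. 406. 209.] 0.71 [ 0.5679 -0.1368  0.055 ] depth z 0.0551
```

View pics/w3.png

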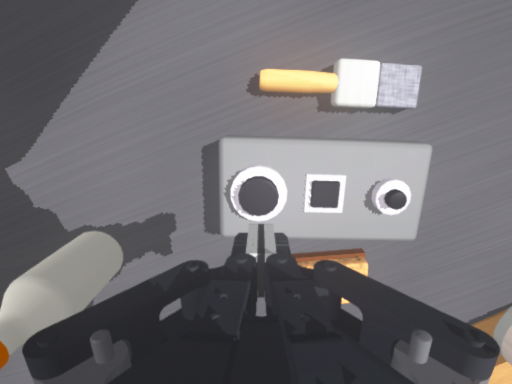

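The depth picture puts the key top at 0.041, so it stays down. The stop button is up at 0.055, and the large button is at (258,196), 2 mm from the tool axis. I'll press it and hold.

carry_out([
  {"dx": -0.2, "dy": 5, "dz": 0, "turn": 0},
  {"dx": -0.2, "dy": 8, "dz": 0, "turn": 0},
  {"dx": -0.2, "dy": 8.6, "dz": 0, "turn": 0},
  {"dx": -0.2, "dy": 8.9, "dz": 0, "turn": 0},
  {"dx": -0.2, "dy": 9.1, "dz": 0, "turn": 0},
  {"dx": -0.2, "dy": 9.2, "dz": 0, "turn": 0},
  {"dx": -0.2, "dy": 9.2, "dz": 0, "turn": 0},
  {"dx": -0.2, "dy": 9.2, "dz": 0, "turn": 0},
])

```text
time_s: 10.6
ee_pos: [0.5228, -0.249, 0.068]
eef_rot: [-1.574, -0.001, 1.222]
ft_force: [0.9, 2.4, 6.6]
finger_gap: -0.0002
```

carry_out([
  {"dx": 0, "dy": 0.05, "dz": 0, "turn": 0},
  {"dx": 0, "dy": 0.05, "dz": 0, "turn": 0},
  {"dx": 0, "dy": 0.05, "dz": 0, "turn": 0},
  {"dx": 0, "dy": 0.05, "dz": 0, "turn": 0},
  {"dx": 0, "dy": 0.05, "dz": 0, "turn": 0},
  {"dx": 0, "dy": 0.05, "dz": 0, "turn": 0},
  {"dx": 0, "dy": 0.05, "dz": 0, "turn": 0},
  {"dx": 0, "dy": 0.05, "dz": 0, "turn": 0},
  {"dx": 0, "dy": 0.05, "dz": 0, "turn": 0},
  {"dx": 0, "dy": 0.05, "dz": 0, "turn": 0},
  {"dx": 0, "dy": 0.05, "dz": 0, "turn": 0},
  {"dx": 0, "dy": 0.05, "dz": 0, "turn": 0},
  {"dx": 0, "dy": 0.05, "dz": 0, "turn": 0},
  {"dx": 0, "dy": 0.05, "dz": 0, "turn": 0},
])

```text
time_s: 12.35
ee_pos: [0.5229, -0.249, 0.068]
eef_rot: [-1.574, -0.001, 1.222]
ft_force: [-1.7, 3.5, 7.1]
finger_gap: -0.0002
```

carry_out([
  {"dx": 0, "dy": -3, "dz": 0, "turn": 0},
  {"dx": 0, "dy": -8, "dz": 0, "turn": 0},
  {"dx": 0, "dy": -13, "dz": 0, "turn": 0},
  {"dx": 0, "dy": -13, "dz": 0, "turn": 0},
  {"dx": 0, "dy": -13, "dz": 0, "turn": 0},
  {"dx": 0, "dy": -13, "dz": 0, "turn": 0},
])

```text
time_s: 13.1
ee_pos: [0.5219, -0.2488, 0.1966]
eef_rot: [-1.572, -0.001, 1.222]
ft_force: [0.3, 0.1, -1.1]
finger_gap: 0.0003
```

Run:
```python
from h import *
s=observe();print(s["time_s"],s["ee_pos"].round(4),s["ft_force"].round(1))
c=camera_params("wrist");p,d=grab_frame("wrist");cv2.imwrite("pics/w4.png",p)
for t,z in(("key_top",.041),("start_top",.055),("stop_top",.055)):
  for r in recognise("wrist",t)[:1]:
    b=np.array(r["bbox"]);m=[(b[0]+b[2])/2,(b[1]+b[3])/2];P=at_z(c,[m],z)[0];u,v=np.round(m).astype(int)
    zz=(c["eye"]+rays(c,[m])[0]*np.median(d[v-3:v+4,u-3:u+4]))[2]
    print(t,b.round(),round(r["confidence"],2),P.round(4),"depth z",zz.round(4))
c=camera_params("side");p,d=grab_frame("side");cv2.imwrite("pics/s4.png",cv2.resize(p[130:300,150:350],None,fx=3.5,fy=3.5,interpolation=cv2.INTER_CUBIC))
for x in(.015,.025,.032,-.025):
  P=w2((.5803,.2053),-.1725,(x,.055,.06));m=proj(c,P);u,v=np.round(m[0]).astype(int);print("rocker",x,(c["eye"]+rays(c,m)[0]*d[v,u]).round(4))
```

```text
13.1 [ 0.5219 -0.2488  0.1966] [ 0.3  0.1 -1.1]
key_top [302. 173. 333. 195.] 0.75 [ 0.5451 -0.1929  0.041 ] depth z 0.0413
start_top [242. 168. 280. 205.] 0.91 [ 0.5241 -0.248   0.055 ] depth z 0.0547
stop_top [370. 180. 389. 201.] 0.5 [ 0.5688 -0.1365  0.055 ] depth z 0.0553
rocker 0.015 [0.6045 0.257  0.0601]
rocker 0.025 [0.6154 0.2503 0.0554]
rocker 0.032 [0.6211 0.2548 0.0607]
rocker -0.025 [0.5655 0.2614 0.0578]
```

View pics/s4.png

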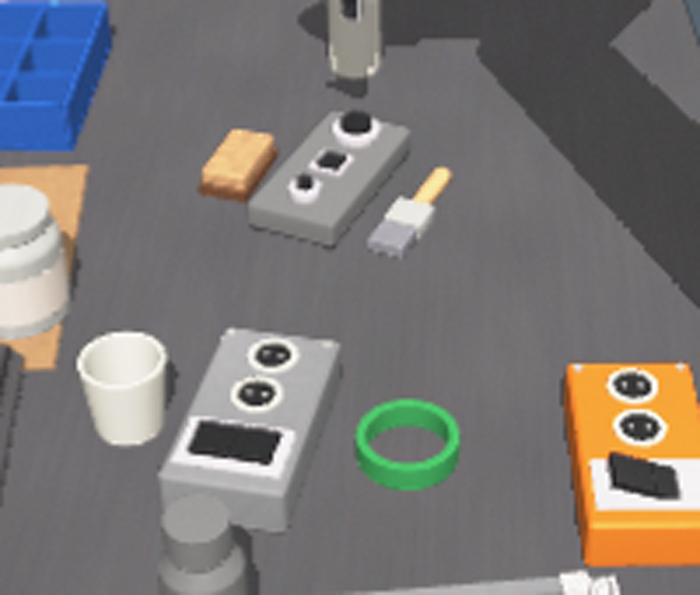

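The side view shows the grey box's rocker level, the key sunk, both round buttons up, and the remote and its neighbours in place. The gripper is clear, so I'm handing in.

```bash
python3 -c "
from plant import *
print(job_done())"
```

```text
the job is handed in; nothing more can be done
None
```

I completed all three steps in order with the jaws shut and handed the job in at about 13 s of the 56 s allowed; no verdict is reported.

- **Rocker:** I pushed the grey power box's rocker down to its stop, where the force reached 18 N with the tip at 59 mm.
- **Square key:** I pressed it to its stop at 21.6 N with the tip at 41 mm, and it stayed down.
- **Large button:** I pressed it to its full 6 mm travel at about 7 N, held it for roughly 2 s and released it.

**Last checks, by camera depth:**

| Part | Height | State |
|---|---|---|
| Rocker +x half | 60 mm | level, on |
| Key | 41 mm | down |
| Large button | 55 mm | up |
| Stop button | 55 mm | up |

In the last side view, the remote and the things around it showed no visible shift, and the gripper was clear above the remote. The spray can and glue bottle were not checked individually.

**What disagreed:**
- One of the four rocker depth samples read 55 mm instead of 60 mm. Its neighbours read 60–61 mm, so I took it as noise.
- One move call was refused because its rows left out some fields; it caused no motion.

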